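# Find the loose dust flap and push it open

### The job

The low dust-collection box on the bench has four identical plywood flaps; three are blocked from below and one, you cannot see which, is free to rock. Press on the ends of the flaps with the fingertips to find the one that rocks, then push that one open until it stands upright on edge, and take the hand away. Do not pick anything up, and leave the sanding block, spool, glue bottle and mug where they are.

Things in the scene. Friction and masses are not known exactly. Their poses are not given: they have to be found in the camera images.
- dustbox: Low wooden box fixed on the bench, 190 (x) by 520 (y) by 85 mm high; origin at the centre of its underside, x away from the robot, y along the row of flaps, z up; yaw varies 0.2 rad. Its top has four openings 114 by 88 mm, 98 mm apart along y, a flap in each over a well 79 mm deep. Hidden blocks fill three wells and stop those flaps; which well is free varies. A 56 mm pipe sticks out 50 mm at the +y end.
- flap_a_mid (a point): Middle of the opening of flap a, the leftmost (largest y of the four), on the box's top surface, 85 mm above the bench; axes as the box; fixed to the box, does not turn with the flap. The flap is a plywood plate 110 (x) by 84 (y) by 9 mm, its top flush here when closed, on a pivot pin along y through its middle, 4.5 mm below this point: its near and far ends move like a seesaw.
- flap_b_mid (a point): Middle of the opening of flap b, the second from the left, on the box's top surface, 85 mm above the bench; axes as the box; fixed to the box, does not turn with the flap. The flap is a plywood plate 110 (x) by 84 (y) by 9 mm, its top flush here when closed, on a pivot pin along y through its middle, 4.5 mm below this point: its near and far ends move like a seesaw.
- flap_c_mid (a point): Middle of the opening of flap c, the third from the left, on the box's top surface, 85 mm above the bench; axes as the box; fixed to the box, does not turn with the flap. The flap is a plywood plate 110 (x) by 84 (y) by 9 mm, its top flush here when closed, on a pivot pin along y through its middle, 4.5 mm below this point: its near and far ends move like a seesaw.
- flap_d_mid (a point): Middle of the opening of flap d, the rightmost, on the box's top surface, 85 mm above the bench; axes as the box; fixed to the box, does not turn with the flap. The flap is a plywood plate 110 (x) by 84 (y) by 9 mm, its top flush here when closed, on a pivot pin along y through its middle, 4.5 mm below this point: its near and far ends move like a seesaw.
- flap_a (a joint): Turn of flap a about its pivot, rad: 0 closed, flush; positive when its far (box +x) end is down and its near end up; range -1.5 to 1.5 (on edge, standing 50 mm above the box top). A blocked flap stays within 0.04 of 0. The free flap's pivot is stiff: 2.5 N at 40 mm from the pivot turns it either way, and it stays where it is left.
- flap_b (a joint): Turn of flap b about its pivot, rad: 0 closed, flush; positive when its far (box +x) end is down and its near end up; range -1.5 to 1.5 (on edge, standing 50 mm above the box top). A blocked flap stays within 0.04 of 0. The free flap's pivot is stiff: 2.5 N at 40 mm from the pivot turns it either way, and it stays where it is left.
- flap_c (a joint): Turn of flap c about its pivot, rad: 0 closed, flush; positive when its far (box +x) end is down and its near end up; range -1.5 to 1.5 (on edge, standing 50 mm above the box top). A blocked flap stays within 0.04 of 0. The free flap's pivot is stiff: 2.5 N at 40 mm from the pivot turns it either way, and it stays where it is left.
- flap_d (a joint): Turn of flap d about its pivot, rad: 0 closed, flush; positive when its far (box +x) end is down and its near end up; range -1.5 to 1.5 (on edge, standing 50 mm above the box top). A blocked flap stays within 0.04 of 0. The free flap's pivot is stiff: 2.5 N at 40 mm from the pivot turns it either way, and it stays where it is left.
- sanding_block: Bystander: cork sanding block 90 x 44 x 30 mm lying on the bench beyond the box; origin at the centre of its underside.
- spool: Bystander: small turned wooden spool, 38 mm across and 38 mm high, standing on the bench between the robot and the box; origin at the centre of its underside.
- glue: Bystander: white plastic glue bottle, 52 mm across, 140 mm high, standing on the bench to the right of the box; origin at the centre of its underside.
- mug: Bystander: blue mug, 80 mm across, 90 mm high, standing on the bench to the left of the box; origin at the centre of its underside.

How it is judged:
By the outcome, as a careful person would: the job done as asked, in the order asked, and still so for the second after the job is handed in, with the robot touching nothing.
It also fails if it takes over 54 s, if anything falls off the work surface, if the arm or the gripper's body presses on something with over 40 N, if the wrist force passes 120 N, or if a joint passes its speed limit or range.

### The arm

A 7-joint arm with a two-finger parallel gripper is mounted at the origin on the work surface. World frame = base frame: x ahead of the robot, y to its left, z up, the work surface at z = 0. Lengths are in mm, angles in rad, forces in N, time in s.
With the tool pointing down it reaches from about 425 to 875 mm from the base axis. Payload 4.7 kg.
Tool frame: the origin (TCP) lies at the centre of the arm's flange, where the gripper is bolted on; the fingertips stand 182 mm ahead of it and the grasp point (between the pads) lies 164 mm ahead of it; z points along the fingers, y is the direction in which the jaws open and shut (so a half turn about z gives the same grasp; the last joint's range is limited). The gripper opens to 87 mm and grips with 3 to 60 N. Pads are 19 mm wide; open, the fingers measure 117 mm over their backs; the gripper's body (75 mm by 190 mm) begins 51 mm behind the grasp point.
Start: joints at [1.169, 0.321, -0.07, 1.45, 0.023, 1.371, -0.057], TCP at [262.534, -594.628, 404.787] pointing down, gripper open.
Joint ranges: [-2.86, 2.86], [-0.3, 2.09], [-1.38, 1.24], [0.06, 2.45], [-1.56, 4.7], [0.09, 2.05], [-2.69, 2.69]. Speed limits (rad/s): [2.57, 2.57, 3.14, 3.14, 3.14, 3.14, 3.14].

### API

Orientations are given as a unit quaternion [w, x, y, z].
In Python, from workcell import manip, set_gripper, viewer, ticket gives the robot as it stands. Calls block until the motion is done:
- manip.goto(position, orientation): joint-space move of the TCP to a pose.
- manip.move_l(position, attitude=None, feed=150, threshold=None): straight line of the TCP; attitude=None keeps the orientation; feed is the mean speed in mm/s. With threshold (N) it stops when the force on the tool has changed by that much, and returns True; else False.
- manip.move_j(angles): joint-space move.
- set_gripper(opening, newtons=None): finger opening in mm; newtons is the grip in N (None keeps the last); returns when the fingers have stopped.
- manip.hold(seconds).
- manip.solve_ik(position, orientation): joint angles nearest the present ones, or None.
- manip.get_state(): the state.
- viewer.read_camera(name): name is "scene" or "top" or "wrist"; returns a dict with "image" (400x640x3 uint8, red, green, blue), "camera_matrix" (3x3 intrinsics, pixels), "cam_to_world" (4x4, takes a point from camera to world coordinates). Camera axes: x right, y down, z forward; pixel columns grow to the right and rows downward; lengths in mm; the calibration is good to about 2 mm. A picture is of the moment at which its call begins. There is no depth.
A pose or a line that the arm cannot do raises manip.PlanningError and nothing moves.
- ticket.job_done(): hands the job in, once; it reports no verdict.
Trained networks look in a picture, given as the dict that the camera call returned (one of the last four; its "shot" number tells which), for a name from the list of things; names that differ only in an ending like _2 or _b are one class to them, and where a whole thing is asked for, a point or a joint stands for the part that bears it (a point fixed in the world has none). Each returns a list of dicts, best first, with "score" (0 to 1); they miss things now and then, are a little off and sometimes report something else, mostly with a low value. They report only what shows in the picture. A call takes as long as a camera call.
- viewer.cut_out(label, picture): "region" (400x640 bool, what is visible of it).
- viewer.place_of(label, picture): "location" ([x, y, z] in mm, in world coordinates, good to about 4 mm: a listed point, or the origin of a listed thing).
The state is a dict: "time": time; "joint_pos": joint angles; "joint_vel": joint speeds; "tau": joint torques, N m; "ee_pos": TCP position; "tcp_rot": TCP orientation; "wrist_force": force on the tool from outside, world axes, zero at the start; "wrist_torque": the same for the moment, N m; "finger_gap": finger opening in mm.
Only numpy, scipy, OpenCV 4.12 (cv2) and the standard library are available. Lean on these libraries where they do the work, as an engineer would, in place of code of your own. Each camera call takes 0.05 s, during which the arm holds its last target.

## Working session

There is one attempt and no reset: what is moved stays moved. The work goes in short steps, each a Python script; the robot and the scene stay as the last script left them, time stands still between calls to the robot, and variables do not carry over. Pictures are saved under pics/ and viewed, and the job is handed in when it is done.

```bash
mkdir -p pics; ls; python3 - <<'E'
from workcell import manip, set_gripper, viewer, ticket
import cv2
print(manip.get_state())
for n in ["scene","top"]:
    p=viewer.read_camera(n); cv2.imwrite(f"pics/{n}0.png",p["image"][:,:,::-1])
    for l in ["dustbox","flap_a_mid","flap_b_mid","flap_c_mid","flap_d_mid","spool","glue","mug","sanding_block"]:
        print(n,l,[(round(r["score"],2),[round(float(v)) for v in r["location"]]) for r in viewer.place_of(l,p)][:5])
E
```

```text
pics
{'time': 0.0, 'joint_pos': array([ 1.16912489,  0.32184051, -0.07009536,  1.45165255,  0.02262107,
        1.37077743, -0.05688078]), 'joint_vel': array([-9.06466032e-04,  1.78921709e-04, -1.54606974e-04,  2.09286152e-03,
        2.77054938e-03, -4.25375675e-05,  1.10174139e-03]), 'tau': array([ 1.11367656e-04, -4.91289175e+01, -4.04097140e-01, -3.12528670e+01,
       -6.38931803e-02,  4.37049405e-02,  1.60246013e-04]), 'ee_pos': array([ 262.42690956, -594.45829959,  403.66116523]), 'tcp_rot': array([-9.11566491e-04,  9.78462471e-01,  2.06422623e-01, -2.50147548e-04]), 'wrist_force': array([-0.06846264,  0.49103466, -0.55326836]), 'wrist_torque': array([ 0.03124387,  0.04229027, -0.00911505]), 'finger_gap': 86.8713369528186}
scene dustbox []
scene flap_a_mid [(0.72, [581, 167, 87])]
scene flap_b_mid [(0.92, [577, 74, 87])]
scene flap_c_mid [(0.88, [557, -33, 82])]
scene flap_d_mid [(0.74, [557, -123, 88])]
scene spool [(0.51, [432, -32, -2])]
scene glue [(0.7, [632, -344, -5])]
scene mug [(0.9, [682, 463, -2])]
scene sanding_block [(0.56, [762, 69, -3])]
top dustbox [(0.88, [567, 20, -2])]
top flap_a_mid [(0.76, [582, 169, 84])]
top flap_b_mid [(0.64, [574, 74, 85])]
top flap_c_mid [(0.76, [561, -30, 88])]
top flap_d_mid [(0.65, [557, -122, 81])]
top spool [(0.48, [428, -29, -3])]
top glue [(0.88, [631, -350, -2])]
top mug [(0.76, [680, 464, -3])]
top sanding_block []
```

View pics/scene0.png

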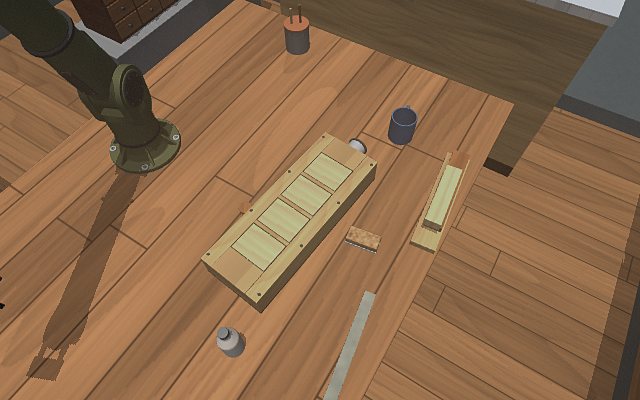

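View pics/top0.png

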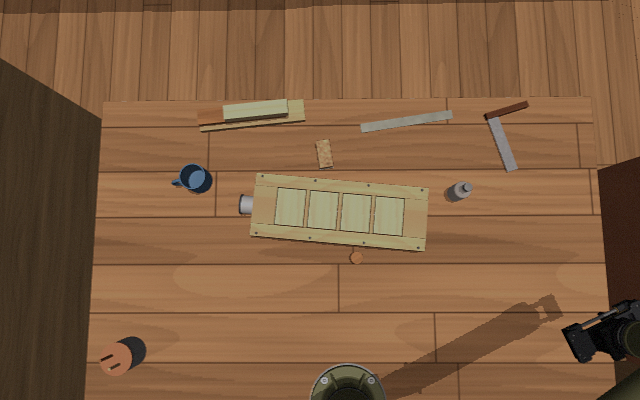

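Detections agree between the two views: the box yaw is about -0.09, with the spool in front of flap c and the glue bottle off to the right. Next I'll fit the row line and press the far ends with closed fingers.

```bash
cat > h.py <<'E'
from workcell import manip, set_gripper, viewer, ticket
import numpy as np, cv2
P=np.array([[581,167],[577,74],[557,-33],[557,-123],[582,169],[574,74],[561,-30],[557,-122]],float)
C=P.mean(0); s=np.array([147,49,-49,-147]*2,float)
d=(s[:,None]*P).sum(0); yaw=np.arctan2(-d[0],d[1])
BX=np.array([np.cos(yaw),np.sin(yaw)]); BY=np.array([-np.sin(yaw),np.cos(yaw)])
OFF=dict(a=147,b=49,c=-49,d=-147)
Q=[0,np.cos(yaw/2),np.sin(yaw/2),0]
def pos(f,x,tip,y=0):   # fingertip centre at box x offset, tip height above box top
    p=C+BY*(OFF[f]+y)+BX*x
    return [p[0],p[1],85+182+tip]
def st():
    s=manip.get_state(); e=s["ee_pos"]; r=e[:2]-C
    return f't={s["time"]:.1f} bx={r@BX:.1f} by={r@BY:.1f} tip={e[2]-267:.1f} F={np.round(s["wrist_force"],1)}'
E
python3 - <<'E'
from h import *
print(C,yaw)
set_gripper(0)
manip.goto(pos('d',40,100),Q); print(st())
for f in 'dcba':
    manip.goto(pos(f,40,25),Q); manip.hold(0.2); print(f,st())
    hit=manip.move_l(pos(f,40,-13),feed=30,threshold=7); print(f,hit,st())
    if not hit: break
    manip.move_l(pos(f,40,25),feed=150)
p=viewer.read_camera("scene"); cv2.imwrite("pics/s1.png",p["image"][:,:,::-1])
E
```

```text
[568.25  22.  ] -0.09185948060890486
t=4.6 bx=39.9 by=-148.4 tip=100.0 F=[ 0.1 -0.2  0.1]
d t=5.2 bx=41.0 by=-147.1 tip=27.7 F=[-0.3  0.   0.6]
d False t=6.6 bx=40.1 by=-147.0 tip=-13.0 F=[-0.3 -0.2  2.1]
```

```bash
python3 - <<'E'
from h import *
p=viewer.read_camera("scene")["image"][160:340,170:400,::-1]
cv2.imwrite("pics/s2.png",cv2.resize(p,None,fx=3,fy=3,interpolation=cv2.INTER_CUBIC))
E
```

```text
(no output)
```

View pics/s2.png

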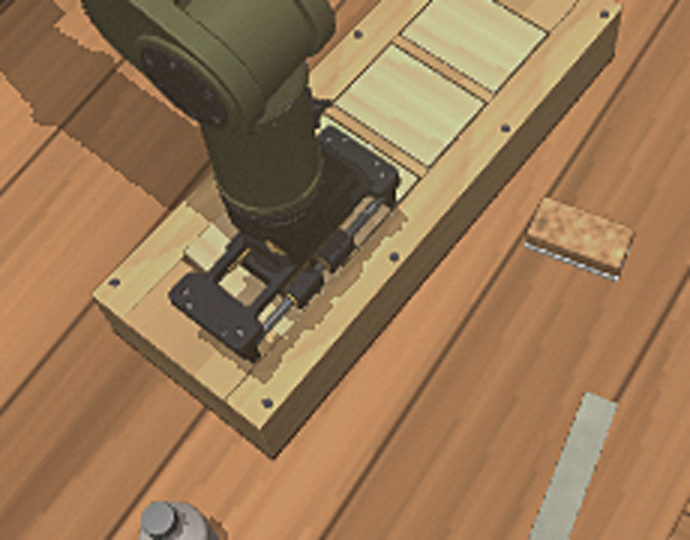

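The picture shows flap d's near end raised (about px 205,245), so d is the free one. The fingertips went 13 mm down at only about 2 N. I'll push it further down.

```bash
python3 - <<'E'
from h import *
print(manip.move_l(pos('d',36,-25),feed=60,threshold=15),st())
print(manip.move_l(pos('d',34,-34),feed=60,threshold=15),st())
print(manip.move_l(pos('d',31,-34),feed=40,threshold=15),st())
manip.move_l(pos('d',36,-20),feed=100)
manip.move_l(pos('d',36,110),feed=150); 
manip.move_l(pos('d',-100,130),feed=200); print(st())
p=viewer.read_camera("scene")["image"][160:340,170:400,::-1]
cv2.imwrite("pics/s3.png",cv2.resize(p,None,fx=3,fy=3,interpolation=cv2.INTER_CUBIC))
E
```

```text
False t=7.1 bx=35.8 by=-147.0 tip=-25.5 F=[ 0.4  0.3 -0.7]
False t=7.4 bx=33.8 by=-147.0 tip=-34.6 F=[ 0.9  0.4 -0.1]
False t=7.6 bx=31.1 by=-147.0 tip=-33.9 F=[ 3.2  0.1 -1.1]
t=9.8 bx=-99.5 by=-147.0 tip=129.8 F=[ 1.3 -0.8 -0.8]
```

View pics/s3.png

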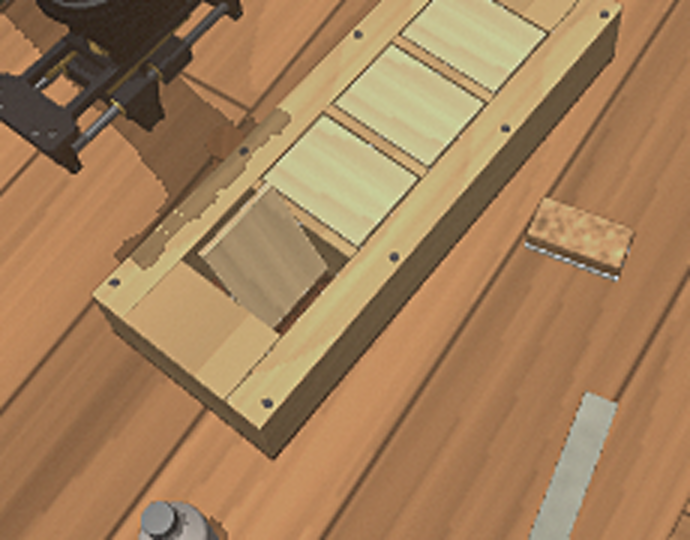

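Flap d is tilted roughly 55° (raised end near px 240,225). Next I'll push the raised near end toward +x from the near side, above the box top.

```bash
python3 - <<'E'
from h import *
manip.move_l(pos('d',-72,60),feed=150)
manip.move_l(pos('d',-72,14),feed=120); manip.hold(0.2); print(st())
print(manip.move_l(pos('d',-25,14),feed=60,threshold=15),st())
print(manip.move_l(pos('d',-7,14),feed=25,threshold=9),st())
manip.move_l(pos('d',-60,14),feed=100)
manip.move_l(pos('d',-80,120),feed=200); 
manip.move_l(pos('d',-120,200),feed=200); print(st())
for n in("scene","top"):
    p=viewer.read_camera(n)["image"]
    p=p[160:340,170:400] if n=="scene" else p[150:290,230:450]
    cv2.imwrite(f"pics/{n}4.png",cv2.resize(p[:,:,::-1],None,fx=3,fy=3,interpolation=cv2.INTER_CUBIC))
E
```

```text
t=11.2 bx=-71.6 by=-147.0 tip=15.1 F=[ 0.1 -0.1  0.3]
False t=12.1 bx=-24.9 by=-146.9 tip=13.9 F=[-0.5 -0.3  0.3]
True t=12.6 bx=-18.3 by=-147.0 tip=13.4 F=[-0.3 -0.3 -0.1]
t=14.4 bx=-120.0 by=-147.0 tip=198.5 F=[ 0.6  0.  -0. ]
```

View pics/scene4.png

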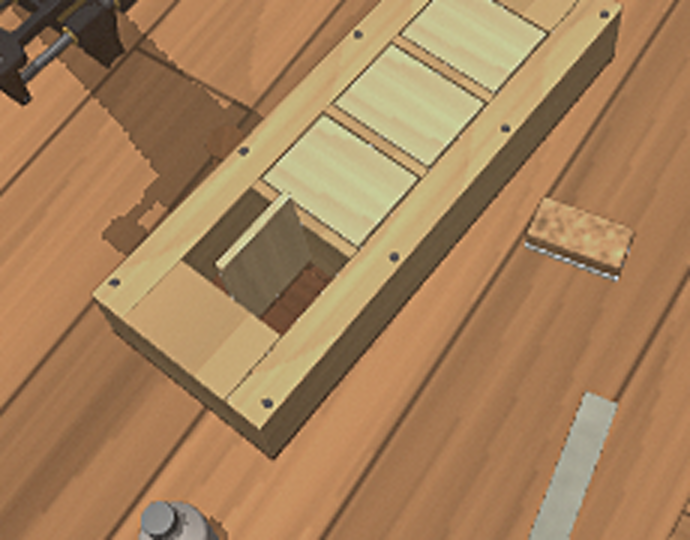

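View pics/top4.png

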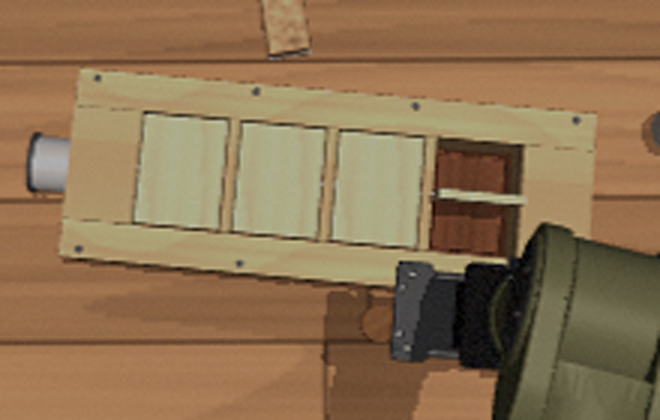

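Flap d stands on edge and the contact stopped at bx = -18.3 (about -18 is expected at 1.5 rad). One firmer nudge will confirm that this is the end stop.

```bash
python3 - <<'E'
from h import *
manip.move_l(pos('d',-80,120),feed=200)
manip.move_l(pos('d',-60,14),feed=150)
manip.move_l(pos('d',-25,14),feed=80);manip.hold(.2)
print(manip.move_l(pos('d',-8,14),feed=20,threshold=14),st())
manip.move_l(pos('d',-60,14),feed=100)
manip.move_l(pos('d',-80,120),feed=200)
manip.move_l(pos('d',-120,200),feed=200); print(st())
t=viewer.read_camera("top")
for l in("spool","glue","mug","sanding_block"): print(l,[np.round(r["location"]) for r in viewer.place_of(l,t)][:1])
p=viewer.read_camera("scene")
K=p["camera_matrix"];T=np.linalg.inv(p["cam_to_world"])
print([r["score"] for r in viewer.place_of("sanding_block",p)],[np.round(r["location"]) for r in viewer.place_of("sanding_block",p)])
im=p["image"][:,:,::-1].copy()
im=cv2.resize(im,None,fx=3,fy=3,interpolation=cv2.INTER_CUBIC)
for th,c in((1.3,(0,0,255)),(1.5,(0,255,0))):
    q=[]
    for y in(-42,42):   # tip of top face
        x=-55*np.cos(th)+4.5*np.sin(th); z=85-4.5+55*np.sin(th)+4.5*np.cos(th)
        xy=C+BY*(OFF['d']+y)+BX*x
        v=K@(T@[*xy,z,1])[:3]; q.append(tuple(int(a) for a in (v[:2]/v[2]*3+1)))
    cv2.line(im,q[0],q[1],c,1)
cv2.imwrite("pics/s5.png",im[540:1020,600:1200])
E
```

```text
True t=17.3 bx=-17.1 by=-147.0 tip=13.3 F=[ 0.5 -0.4  0.8]
t=19.2 bx=-119.9 by=-147.1 tip=198.5 F=[-0.  -0.6 -0.2]
spool [array([430., -32.,  -1.])]
glue [array([ 632., -350.,   -2.])]
mug [array([676., 466.,  -2.])]
sanding_block [array([758.,  69.,  -2.])]
[0.77] [array([761.,  69.,  -1.])]
```

View pics/s5.png

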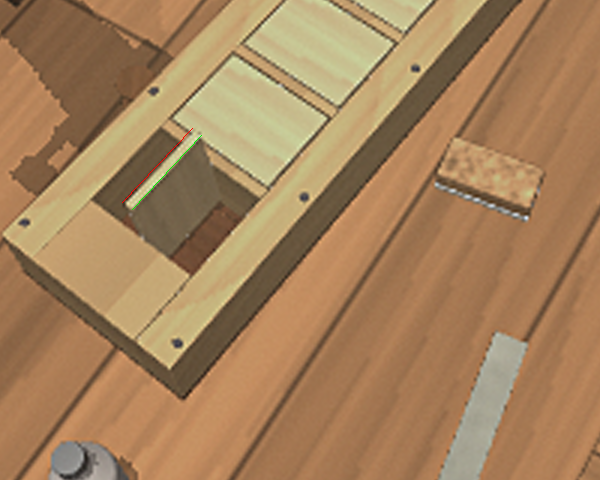

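The tip edge of flap d (px 135–200, 205–135) lies on the green 1.5 rad line rather than the red 1.3 one. The hand is clear and the bystanders haven't moved.

```bash
python3 -c "
from h import *
ticket.job_done(); print(st())"
```

```text
the job is handed in; nothing more can be done
the job is handed in; nothing more can be done
```

Flap d, the rightmost, was the one that rocks; it now stands on edge and the job is handed in. I pressed d's far end first with closed fingertips and it gave way at about 2 N. I stopped searching there, so flaps a, b and c were never pressed. I then pushed d's far end down to roughly 55° and finished by pushing its raised near end over to the stop.

- **Angle:** in the scene picture, the flap's edge lies on the line projected for 1.5 rad rather than 1.3. A second, firmer push (14 N threshold) stopped within about 1 mm of the first, and both stops match the end stop to about 1 mm.
- **Hand:** it is clear, with the fingertips about 200 mm above the box and no load on the wrist.
- **Bystanders:** the spool, glue bottle, mug and sanding block are where they were, within detector error (4 mm at most).
- **Time:** about 19 s at the last reading before hand-in, against the 54 s limit. I could not read the robot's state after handing in; the call only said the job was already in.

No check failed. The network did miss the sanding block in the first top view and the box in the first scene view; the other view found each one.

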